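# Find the concealed catch of the keepsake box

### The job

One of the six look-alike tiles in the lid of the wooden keepsake box is the concealed catch of its little end drawer. Feel across the lid with the fingertips for the tile that gives, press it in until the drawer springs open by itself, then let go and move clear. Do not touch the drawer, and leave the camera, pen cup, jar and tape where they stand.

Things in the scene. Friction and masses are not known exactly. Their poses are not given: they have to be found in the camera images.
- box: Wooden keepsake box fixed to the desk, 136 mm along its x, 190 mm along its y, 80 mm tall; origin at the centre of its underside, z up. The flat top is its lid. The drawer is in the end that faces the box's -y.
- lid (a point): Centre of the lid's upper face, axes as the box's. A pale rim surrounds six identical flush darker square tiles, 51 mm wide: centres at lid x = -27 or +27 mm and y = -54, 0 or +54 mm, upper faces at z = 0. Five are rigid; one, unknown beforehand and impossible to tell by eye, is the catch.
- catch (a joint): How far the catch tile is pressed straight down into the lid: 0 = flush, 0.006 m = fully in (its stop). It is sprung: begins to give at about 1.2 N, fully in at about 4 N, and comes back up when let go. The drawer is released at about 4.5 mm, so press it fully in; then keep it there about a second.
- drawer (a joint): How far the drawer has come out of the box along the box's -y: 0 = shut and latched, 0.06 m = fully out. Once the catch is pressed a spring drives it fully out within about 1.5 s and it stays out.
- drawer_front (a point): Centre of the outer face of the drawer's front, a wooden panel 108 mm wide and 40 mm tall, 27.5 mm above the desk; it moves with the drawer. Not to be touched.
- camera: Loose pink toy-like camera, 50 x 110 x 85 mm tall; origin at the centre of its underside. Leave alone.
- pencup: Loose orange pen cup, 72 mm across, 85 mm tall, pens to 125 mm; origin at the centre of its underside. Leave alone.
- jar: Loose amber jar with copper lid, 56 mm across, 70 mm tall; origin at the centre of its underside. Leave alone.
- tape: Loose blue roll of tape lying flat, 68 mm across, 20 mm tall; origin at the centre of its underside. Leave alone.
Mind the look-alikes: they are no part of the job. Of the things shaped like the box, the wooden one is meant.

How it is judged:
On the way, in this order (a step that is already met when the one before it is completed fails the run):
1. the catch tile is pressed in with the fingers (value of joint catch above 0.0035 m and contact force between the fingers and catch above 0.5 N), for 0.05 s.
2. the drawer has sprung open (value of joint drawer above 0.05 m), for 0.2 s.
At the end, for the whole second after the job is handed in: The drawer is at least 50 mm out and at rest, the catch tile is back up (within 2 mm of flush), and the camera, pen cup, jar and tape stand upright within 15 mm of where they were (value of joint drawer above 0.05 m and value of joint catch below 0.002 m and velocity of joint drawer below 0.01 m/s and distance of each of camera, pencup, jar, tape from where it was at the start of the episode below 0.015 m and angle between each of camera, pencup, jar, tape's own z axis and vertical below 0.2 rad); the robot touches nothing.
It fails at once if the drawer is touched by the robot (contact force between any of the fingers, the arm and drawer above 1 N).
It fails at once if the pink camera is shifted, lifted or tipped (distance of camera from where it was at the start of the episode above 0.015 m or angle between camera's own z axis and vertical above 0.2 rad).
It fails at once if the pen cup is shifted, lifted or tipped (distance of pencup from where it was at the start of the episode above 0.015 m or angle between pencup's own z axis and vertical above 0.2 rad).
It fails at once if the amber jar is shifted, lifted or tipped (distance of jar from where it was at the start of the episode above 0.015 m or angle between jar's own z axis and vertical above 0.2 rad).
It fails at once if the roll of tape is shifted, lifted or tipped (distance of tape from where it was at the start of the episode above 0.015 m or angle between tape's own z axis and vertical above 0.2 rad).
It also fails if it takes over 48 s, if anything falls off the work surface, if the arm or the gripper's body presses on something with over 40 N, if the wrist force passes 120 N, or if a joint passes its speed limit or range.

### The arm

A 6-joint arm with a two-finger parallel gripper is mounted at the origin on the work surface. World frame = base frame: x ahead of the robot, y to its left, z up, the work surface at z = 0. Lengths are in m, angles in rad, forces in N, time in s.
With the tool pointing down it reaches from about 0.25 to 0.725 m from the base axis. Payload 4 kg.
Tool frame: the origin (TCP) lies midway between the tips of the shut fingers; the grasp point (between the pads) lies 19 mm behind it; z points along the fingers, y is the direction in which the jaws open and shut (so a half turn about z gives the same grasp; the last joint's range is limited). The gripper opens to 85 mm and grips with 20 to 120 N. Pads are 22 mm wide; open, the fingers measure 114 mm over their backs; the gripper's body (76 mm by 85 mm) begins 54 mm behind the grasp point. The pads swing forward as they close: fully open they stand 13 mm farther back than shut.
Start: joints at [-1.184, 0.241, 0.005, 1.335, 0, 1.571], TCP at [0.189, -0.463, 0.231] pointing down, gripper open.
Joint ranges: [-2.72, 2.72], [-1.05, 1.87], [-1.09, 1.28], [-1.99, 2.15], [-1.42, 1.44], [-3.14, 3.14]. Speed limits (rad/s): [2.79, 2.79, 3.14, 3.14, 3.14, 3.14].

### API

Orientations are given as a rotation vector (axis times angle).
In Python, from bench import robot, camera, get_calibration, finish_job gives the robot as it stands.
- The arm moves only by the tool servo_tool, never from a script. Its argument "increments" is a list of rows, each a list of 3 entries, a list of its own where there are three numbers: the shift along the tool's x, y, z in mm, then the turn about the tool's z in rad, then the opening, from 0 (shut) to 1 (fully open). In form: [[[x, y, z], twist, fingers], ...]. A call has 1 to 12 rows; each row shifts and turns the commanded pose from where the row before left it, along the tool's axes as they then stand; what a row does not reach is not made up. A row lasts 1/10 s, in which the tool goes at most 50 mm and 8.59 degrees, less where a joint would pass 70% of its speed; a pose out of reach is approached as far as the arm can. A call with a gripper value outside its range is refused whole. The fingers move at their own pace and stop on an object; "newtons" is the grip in N (left out, the last holds). Time passes only in rows, so rows that do not move let the fingers close. It gives the time, the measured TCP pose, the force and the opening at its end, in the units of the state.
- robot.observe(): the state, without advancing time (a new reading comes with each control period).
- camera(name): name is "scene" or "top" or "wrist"; returns (picture, depth): 384x512x3 uint8, blue, green, red; 384x512 float32, m along the optical axis (not along the pixel's ray), 0 where there is no reading.
- get_calibration(name): a dict with "fx", "fy", "cx", "cy" (pixels), "dist_coeffs" ([k1, k2, p1, p2, k3] as OpenCV has them; the pictures are not rectified), "R" (3x3) and "t" (3): a world point X has camera coordinates R X + t. Camera axes: x right, y down, z forward; pixel columns grow to the right and rows downward; lengths in m; the calibration is good to about 2 mm. A picture is of the moment at which its call begins: read the wrist's pose just before it. get_calibration takes no time and is no camera call; for the wrist camera it gives the pose at the moment of the call.
- finish_job(): hands the job in, once; it reports no verdict.
The state is a dict: "time": time; "joint_pos": joint angles; "qd": joint speeds; "joint_efforts": joint torques, N m; "tool_pos": TCP position; "orientation": TCP orientation; "force": force on the tool from outside, world axes, zero at the start; "torque": the same for the moment, N m; "gripper_width": opening from 0.0 (shut) to 1.0 (fully open).
Only numpy, scipy, OpenCV 4.12 (cv2) and the standard library are available. Lean on these libraries where they do the work, as an engineer would, in place of code of your own. Each camera call takes 0.05 s, during which the arm holds its last target. There are 200 camera calls.

## Working session

There is one attempt and no reset: what is moved stays moved. The work goes in short steps, Python scripts to look and compute and a tool call to move; the robot and the scene stay as the last step left them, time stands still between calls to the robot, and variables do not carry over. Pictures are saved under pics/ and viewed, about 8 in all and at most 12, crops included, and the job is handed in when it is done.

Besides the shell and the picture viewer there is one more tool, called as name([rows], argument=value, ...), one row to a line, values as JSON. servo_tool: Moves the arm, as the interface text tells. Its arguments: {"type":"object","properties":{"increments":{"type":"array"},"newtons":{"type":"number"}},"required":["increments"]}

```bash
mkdir -p pics
python3 - <<'E'
from bench import robot,camera,get_calibration
import cv2,numpy as np
for n in("top","scene"):
    p,d=camera(n);cv2.imwrite(f"pics/{n}0.png",p);np.save(f"pics/{n}0.npy",d)
s=robot.observe();print({k:np.round(v,3) for k,v in s.items()})
E
```

```text
{'time': np.float64(0.1), 'joint_pos': array([-1.184,  0.241,  0.004,  1.335, -0.   ,  1.571]), 'qd': array([ 0.001, -0.002,  0.004,  0.   ,  0.001,  0.001]), 'joint_efforts': array([ 0.0000e+00, -3.7314e+01,  2.5301e+01,  1.1000e-02, -0.0000e+00,
        0.0000e+00]), 'tool_pos': array([ 0.188, -0.463,  0.231]), 'orientation': array([-3.081e+00, -6.030e-01,  1.000e-03]), 'force': array([0.886, 0.238, 0.178]), 'torque': array([ 0.019, -0.014, -0.036]), 'gripper_width': np.float64(1.0)}
```

View pics/top0.png

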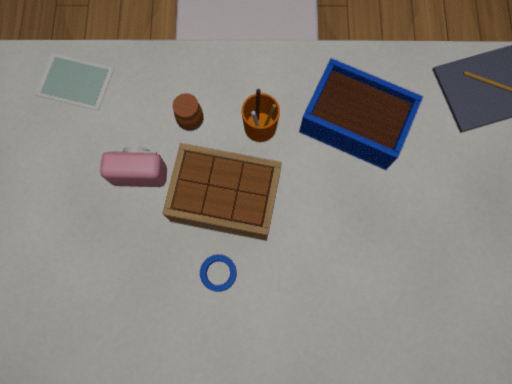

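View pics/scene0.png

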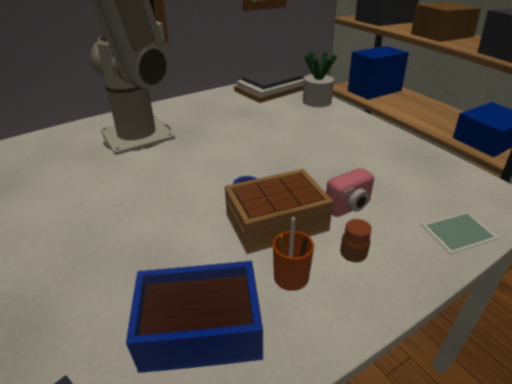

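The top view shows the wooden box with lid corners near (182,146), (281,158), (270,228) and (166,212). The camera is to its left, the jar and pen cup above it and the tape below. The scene view agrees, and the blue box is the look-alike.

```bash
cat > h.py <<'E'
import cv2,numpy as np
def ray(c,uv):
    K=np.array([[c["fx"],0,c["cx"]],[0,c["fy"],c["cy"]],[0,0,1]])
    n=cv2.undistortPoints(np.array(uv,float).reshape(-1,1,2),K,np.array(c["dist_coeffs"])).reshape(-1,2)
    return np.c_[n,np.ones(len(n))]
def onplane(c,uv,z):
    R=np.array(c["R"]);o=-R.T@np.array(c["t"]).ravel();d=ray(c,uv)@R
    return o+d*((z-o[2])/d[:,2])[:,None]
E
python3 - <<'E'
from bench import get_calibration
import cv2,numpy as np
from h import *
c=get_calibration("top");d=np.load("pics/top0.npy");p=cv2.imread("pics/top0.png")
R=np.array(c["R"]);t=np.array(c["t"]).ravel()
def at(u,v,z): 
    q=onplane(c,[(u,v)],z)[0];P=R.T@(ray(c,[(u,v)])[0]*d[v,u]-t);return q.round(3),P.round(3)
for n,u,v,z in[("lid",224,187,.08),("cam",131,160,.085),("jar",186,103,.07),("cup",261,108,.085),("tape",218,258,.02)]:print(n,*at(u,v,z))
# lid: pixels with depth height in 0.07..0.09
uu,vv=np.meshgrid(np.arange(150,300),np.arange(130,250))
P=(ray(c,np.c_[uu.ravel(),vv.ravel()])*d[vv,uu].ravel()[:,None]-t)@R
m=((P[:,2]>.074)&(P[:,2]<.088)).reshape(uu.shape).astype(np.uint8)
n,l,s,ce=cv2.connectedComponentsWithStats(m);i=1+s[1:,4].argmax()
Q=P[(l==i).ravel()];r=cv2.minAreaRect(Q[:,:2].astype(np.float32)*1000);print(r,Q[:,2].mean());print(cv2.boxPoints(r))
print((-R.T@t).round(3))
a=cv2.resize(p[80:300,80:330],None,fx=3,fy=2.7*3/2.7,interpolation=2)
s=cv2.imread("pics/scene0.png")[155:270,210:390];cv2.imwrite("pics/crop.png",cv2.resize(s,None,fx=4,fy=4,interpolation=2))
E
```

```text
lid [0.602 0.128 0.08 ] [0.607 0.129 0.06 ]
cam [0.65  0.296 0.085] [0.65  0.296 0.086]
jar [0.769 0.204 0.07 ] [0.768 0.204 0.072]
cup [0.753 0.062 0.085] [0.779 0.061 0.026]
tape [0.482 0.14  0.02 ] [0.399 0.069 0.883]
((602.4017333984375, 130.42373657226562), (190.26544189453125, 137.4896240234375), 79.03295135498047) 0.08158190143987232
[[516.81396   50.106766]
 [651.7926    23.950127]
 [687.9895   210.7407  ]
 [553.01086  236.89734 ]]
[0.399 0.069 0.883]
```

View pics/crop.png

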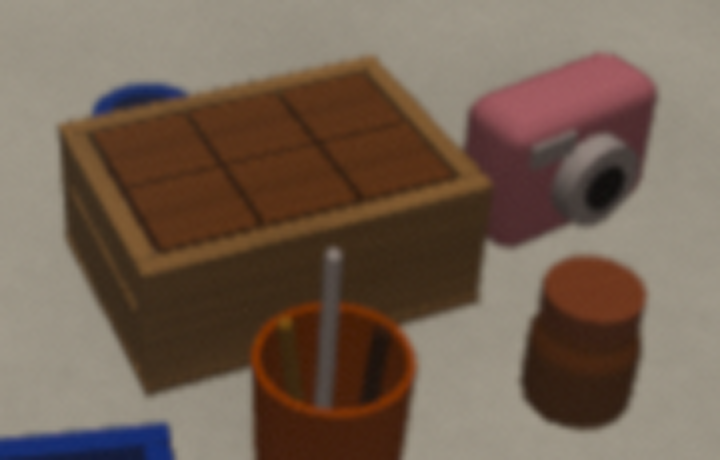

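The crop shows the drawer seam on the left end, around (100,250), which is the end away from the pink camera (world -y side). That gives lid centre ≈ (0.602, 0.130, 0.080) and box yaw ≈ -11°, with the measured rectangle at 190 × 137 mm and height 81 mm, matching the given sizes. Next I shut the fingers and go over the lid.

servo_tool([
  [[20,-13,0],0,0],
  [[33,-21,0],0,0],
  [[33,-21,0],0,0],
  [[33,-21,0],0,0],
  [[33,-21,0],0,0],
  [[33,-21,0],0,0],
  [[33,-21,0],0,0],
  [[33,-21,0],0,0],
], newtons=20)

```text
time: 0.9
tool_pos: [0.3611, -0.2187, 0.231]
orientation: [-3.083, -0.603, 0.001]
force: [0.5, -0.6, 0.8]
gripper_width: 0.0
```

Run:
```python
from bench import robot
s=robot.observe();print({k:s[k] for k in("time","joint_pos","tool_pos","force","gripper_width")})
```

```text
{'time': 0.9, 'joint_pos': array([-5.44433901e-01,  8.70457308e-02, -1.81649072e-01,  1.30261943e+00,
       -4.13754021e-05,  2.21052640e+00]), 'tool_pos': array([ 0.3611139 , -0.21865932,  0.23103907]), 'force': array([ 0.51502032, -0.58200486,  0.82696852]), 'gripper_width': 1.5796769009619033e-06}
```

servo_tool([
  [[0,0,0],-0.1414,0],
  [[0,0,0],-0.1414,0],
  [[0,0,0],-0.1414,0],
  [[0,0,0],-0.1414,0],
  [[0,0,0],-0.1414,0],
  [[0,0,0],-0.1414,0],
  [[0,0,0],-0.1414,0],
  [[0,0,0],0,0],
])

```text
time: 1.7
tool_pos: [0.3604, -0.22, 0.231]
orientation: [-2.426, -1.995, 0.0]
force: [-0.1, 0.1, 0.6]
gripper_width: 0.003
```

servo_tool([
  [[20,8,0],0,0],
  [[33,14,0],0,0],
  [[36,15,0],0,0],
  [[36,15,0],0,0],
  [[36,15,10],0,0],
  [[36,15,20],0,0],
  [[36,15,20],0,0],
  [[36,15,20],0,0],
  [[36,15,20],0,0],
  [[29,16,20],0,0],
  [[0,0,0],0,0],
])

```text
time: 2.8
tool_pos: [0.5653, 0.083, 0.1171]
orientation: [-2.422, -1.995, 0.006]
force: [-1.1, -1.3, -0.4]
gripper_width: 0.0
```

Run:
```python
from bench import robot,camera,get_calibration
import cv2,numpy as np
from h import *
s=robot.observe();c=get_calibration("wrist");p,d=camera("wrist")
for q in [(-27,-54),(27,-54),(-27,0),(27,0),(-27,54),(27,54)]:
    P=np.array([.602+.982e-3*q[0]+.19e-3*q[1],.130-.19e-3*q[0]+.982e-3*q[1],.08])
    K=np.array([[c["fx"],0,c["cx"]],[0,c["fy"],c["cy"]],[0,0,1]])
    uv=cv2.projectPoints(P.reshape(1,3),cv2.Rodrigues(np.array(c["R"]))[0],np.array(c["t"]).reshape(3),K,np.array(c["dist_coeffs"]))[0].ravel()
    print(q,P.round(4),uv.round()); 
    if abs(uv).max()<600: cv2.drawMarker(p,tuple(int(x) for x in uv),(0,255,0),0,12)
cv2.imwrite("pics/w1.png",p);print(s["tool_pos"],s["force"],s["joint_pos"],s["time"])
```

```text
(-27, -54) [0.5652 0.0821 0.08  ] [256. 223.]
(27, -54) [0.6183 0.0718 0.08  ] [342. 223.]
(-27, 0) [0.5755 0.1351 0.08  ] [256. 137.]
(27, 0) [0.6285 0.1249 0.08  ] [349. 137.]
(-27, 54) [0.5857 0.1882 0.08  ] [255.  34.]
(27, 54) [0.6388 0.1779 0.08  ] [357.  34.]
[0.56530201 0.0829765  0.11710535] [-1.13014402 -1.28913719 -0.43862914] [1.45265863e-01 4.55255845e-01 8.86421344e-03 1.12944567e+00
 8.96129243e-04 1.90901129e+00] 2.8
```

View pics/w1.png

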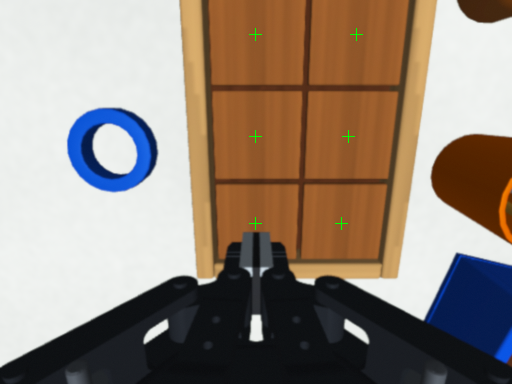

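The tile marks (256,223), (342,223), … fall on the tiles, so the pose is good. I'll feel down on the first one.

servo_tool([
  [[0,0,8],0,0],
  [[0,0,12],0,0],
  [[0,0,10],0,0],
  [[0,0,3],0,0],
  [[0,0,0],0,0],
  [[0,0,0],0,0],
])

```text
time: 3.45
tool_pos: [0.5656, 0.0796, 0.0886]
orientation: [2.427, 1.995, 0.001]
force: [0.2, 0.3, 1.0]
gripper_width: 0.001
```

servo_tool([
  [[0,0,1],0,0],
  [[0,0,1],0,0],
  [[0,0,1],0,0],
  [[0,0,0],0,0],
  [[0,0,0],0,0],
])

```text
time: 3.95
tool_pos: [0.5655, 0.0799, 0.0853]
orientation: [-2.426, -1.996, 0.0]
force: [-0.3, 0.9, -0.5]
gripper_width: -0.0
```

servo_tool([
  [[0,0,1],0,0],
  [[0,0,1],0,0],
  [[0,0,0],0,0],
  [[0,0,0],0,0],
])

```text
time: 4.35
tool_pos: [0.5654, 0.0799, 0.0832]
orientation: [-2.426, -1.996, 0.0]
force: [-0.1, 0.4, -0.2]
gripper_width: -0.008
```

servo_tool([
  [[0,0,1],0,0],
  [[0,0,1],0,0],
  [[0,0,1],0,0],
  [[0,0,0],0,0],
  [[0,0,0],0,0],
])

```text
time: 4.85
tool_pos: [0.5654, 0.0799, 0.0803]
orientation: [-2.426, -1.996, 0.0]
force: [0.0, -0.1, 0.4]
gripper_width: -0.001
```

servo_tool([
  [[0,0,1],0,0],
  [[0,0,0],0,0],
  [[0,0,0],0,0],
])

```text
time: 5.15
tool_pos: [0.5655, 0.0799, 0.0801]
orientation: [2.426, 1.995, 0.001]
force: [-1.3, 0.5, 4.7]
gripper_width: -0.002
```

servo_tool([
  [[0,0,1],0,0],
  [[0,0,0],0,0],
  [[0,0,0],0,0],
])

```text
time: 5.45
tool_pos: [0.5655, 0.0799, 0.0801]
orientation: [2.426, 1.995, 0.002]
force: [-4.2, -0.1, 10.5]
gripper_width: 0.003
```

Rigid: it stops at z = 0.080 with the force climbing about 6 N/mm. On to the next tile (+54 mm box x = tool y).

servo_tool([
  [[0,0,-10],0,0],
  [[1,18,0],0,0],
  [[1,18,0],0,0],
  [[0,18,0],0,0],
  [[0,0,0],0,0],
  [[0,0,5],0,0],
  [[0,0,3],0,0],
  [[0,0,1.5],0,0],
  [[0,0,1.5],0,0],
  [[0,0,0],0,0],
  [[0,0,0],0,0],
])

```text
time: 6.55
tool_pos: [0.6179, 0.0715, 0.0801]
orientation: [2.426, 1.996, 0.001]
force: [-5.4, -0.6, 13.9]
gripper_width: -0.003
```

Rigid too. Next is the middle row, same column (+54 along tool x).

servo_tool([
  [[0,0,-11],0,0],
  [[18,0,0],0,0],
  [[18,0,0],0,0],
  [[18,0,0],0,0],
  [[0,0,0],0,0],
  [[0,0,5],0,0],
  [[0,0,3],0,0],
  [[0,0,1.5],0,0],
  [[0,0,1.5],0,0],
  [[0,0,0],0,0],
  [[0,0,0],0,0],
])

```text
time: 7.65
tool_pos: [0.6289, 0.1247, 0.0801]
orientation: [-2.426, -1.994, -0.003]
force: [-6.2, 1.2, 14.5]
gripper_width: -0.006
```

servo_tool([
  [[0,0,0],0,0],
])

```text
time: 7.75
tool_pos: [0.6289, 0.1247, 0.0801]
orientation: [-2.426, -1.995, -0.003]
force: [-6.1, 2.2, 14.1]
gripper_width: -0.006
```

Rigid. Next tile is (-27, 0).

servo_tool([
  [[0,0,-11],0,0],
  [[0,-18,0],0,0],
  [[0,-18,0],0,0],
  [[0,-18,0],0,0],
  [[0,0,0],0,0],
  [[0,0,5],0,0],
  [[0,0,3],0,0],
  [[0,0,1.5],0,0],
  [[0,0,1.5],0,0],
  [[0,0,0],0,0],
  [[0,0,0],0,0],
])

```text
time: 8.85
tool_pos: [0.5772, 0.1345, 0.08]
orientation: [2.426, 1.994, 0.003]
force: [-6.1, -2.6, 17.1]
gripper_width: -0.001
```

Rigid. Next tile is (-27, +54).

servo_tool([
  [[0,0,-11],0,0],
  [[18,0,0],0,0],
  [[18,0,0],0,0],
  [[18,0,0],0,0],
  [[0,0,0],0,0],
  [[0,0,5],0,0],
  [[0,0,3],0,0],
  [[0,0,1.5],0,0],
  [[0,0,1.5],0,0],
  [[0,0,0],0,0],
  [[0,0,0],0,0],
])

```text
time: 9.95
tool_pos: [0.5867, 0.1874, 0.0775]
orientation: [2.426, 1.995, -0.0]
force: [-0.9, 1.1, 1.8]
gripper_width: 0.002
```

It gives: z = 0.0775 at only 1.8 N. I'll press it fully in and hold.

servo_tool([
  [[0,0,1.5],0,0],
  [[0,0,1.5],0,0],
  [[0,0,1.5],0,0],
  [[0,0,0],0,0],
  [[0,0,0],0,0],
  [[0,0,0],0,0],
  [[0,0,0],0,0],
  [[0,0,0],0,0],
  [[0,0,0],0,0],
  [[0,0,0],0,0],
  [[0,0,0],0,0],
  [[0,0,0],0,0],
])

```text
time: 11.15
tool_pos: [0.5868, 0.1875, 0.0741]
orientation: [2.426, 1.995, 0.001]
force: [-2.9, -0.5, 9.7]
gripper_width: -0.001
```

servo_tool([
  [[0,0,0],0,0],
  [[0,0,0],0,0],
  [[0,0,0],0,0],
  [[0,0,0],0,0],
  [[0,0,0],0,0],
  [[0,0,0],0,0],
  [[0,0,0],0,0],
  [[0,0,0],0,0],
])

```text
time: 11.95
tool_pos: [0.5868, 0.1875, 0.074]
orientation: [2.426, 1.995, 0.001]
force: [-3.5, -1.0, 10.7]
gripper_width: 0.002
```

Run:
```python
from bench import camera
import cv2
p,d=camera("top");cv2.imwrite("pics/top1.png",cv2.resize(p[60:300,80:340],None,fx=2.4,fy=2.4))
```

```text
(no output)
```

View pics/top1.png

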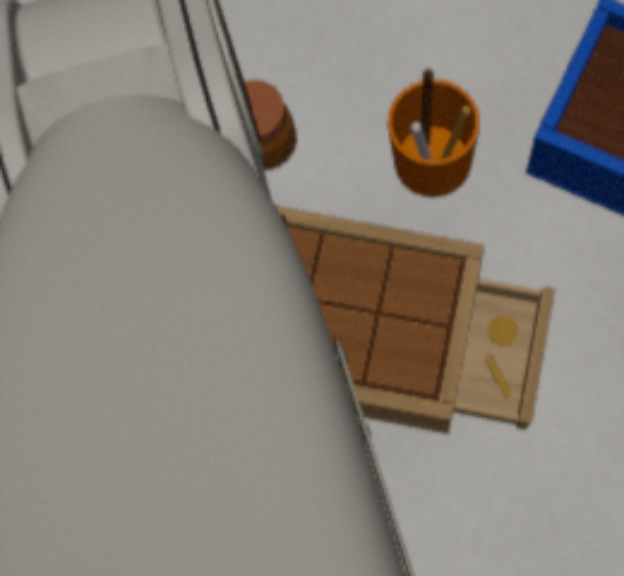

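The drawer is out on the right end, front panel at about (540,355) in the crop. Now I let go and lift straight clear.

servo_tool([
  [[0,0,-5],0,0],
  [[0,0,-10],0,0],
  [[0,0,-20],0,0],
  [[0,0,-25],0,0],
  [[0,0,-25],0,0],
  [[0,0,-25],0,0],
  [[0,0,-15],0,0],
  [[0,0,0],0,0],
  [[0,0,0],0,0],
  [[0,0,0],0,0],
  [[0,0,0],0,0],
])

```text
time: 13.1
tool_pos: [0.5859, 0.1876, 0.1962]
orientation: [-2.426, -1.995, 0.004]
force: [-0.1, -0.4, 0.2]
gripper_width: 0.001
```

Run:
```python
from bench import robot,camera
import cv2,numpy as np
p,d=camera("scene");cv2.imwrite("pics/scene2.png",p)
s=robot.observe();print(s["time"],s["tool_pos"],s["force"],abs(s["qd"]).max())
```

```text
13.15 [0.58608687 0.18760021 0.19642339] [0.69259033 0.34532576 0.58149084] 0.00651406112673529
```

View pics/scene2.png

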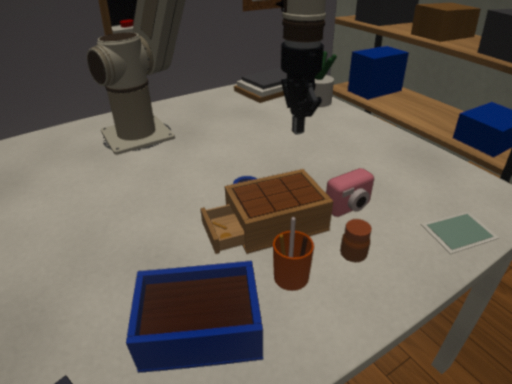

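The drawer is open at (225,225) and the lid looks flush. The camera (350,192), jar (356,241), cup (293,260) and tape (246,183) are where they were, and the arm is clear.

```bash
python3 -c "
from bench import finish_job
print(finish_job())"
```

```text
the job is handed in; nothing more can be done
None
```

The drawer is open and the job is handed in. No verdict is reported, so this rests on my own checks.

- **Finding the catch:** I felt five tiles with shut fingers. Four were rigid, stopping at z = 0.080 m with 10–17 N. The tile at lid x = -27, y = +54 mm gave way, reaching z = 0.0775 m at about 1.8 N. I did not need to feel the sixth, at (+27, +54).
- **Pressing it:** I pressed that tile to its stop, about 6 mm in at about 10 N, and held it for over 1.5 s. The top view then showed the drawer out, and I lifted straight up about 120 mm.
- **Last checks:** At 13.15 s of the 48 s allowed, the arm was still, at z = 0.196 m, with wrist force within noise (under 1 N). In the scene view the drawer is out, and the camera, pen cup, jar and tape look unmoved. The lid looks flush, but I judged that by eye and did not measure the catch height or the drawer travel. No check failed or disagreed.

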